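Change the pots under the stereo microscope

ROBOT

A 6-joint arm with a two-finger parallel gripper is mounted at the origin on the work surface. World frame = base frame: x ahead of the robot, y to its left, z up, the work surface at z = 0. Lengths are in m, angles in degrees, forces in N, time in s.
With the tool pointing down it reaches from about 0.375 to 0.9 m from the base axis. Payload 3.1 kg.
Tool frame: the origin (TCP) lies on the centre line of the jaws, within the pads' length; the fingertips stand finger_overhang ahead of it and the grasp point (between the pads) lies 5 mm behind it (finger_overhang is the distance from the TCP to the fingertips, in m); z points along the fingers, y is the line along which they close (so a half turn about z gives the same grasp; the last joint's range is limited). The gripper opens to 87 mm and grips with 3 to 60 N. Pads are 19 mm wide; open, the fingers measure 117 mm over their backs; the gripper's body (75 mm by 190 mm) begins 51 mm behind the grasp point.
Start: joints at [-78.868, 30.224, 82.088, -0, 67.689, -10.227], TCP at [0.228, -0.582, 0.237] pointing down, gripper open.
Joint ranges: [-176.69, 176.69], [-43.24, 126.21], [12.49, 139.97], [-82, 262], [0, 151.66], [-163.58, 163.58]. Speed limits (degrees/s): [159.86, 159.86, 180, 180, 180, 180].

INTERFACE

Orientations are given as a 3x3 rotation matrix whose columns are the frame's x, y, z axes.
In Python, from rig import read_state, capture, calibration, hand_in, finger_overhang gives the robot as it stands.
- The arm moves only by the tool send_rows, never from a script. Its argument "plan" is a list of rows, each a list of 5 numbers: the closure in counts, from 0 (fully open) to 255 (shut), then the shift along the tool's x, y, z in m, then the turn about the tool's z in rad. A call has 1 to 20 rows; each row shifts and turns the commanded pose from where the row before left it, along the tool's axes as they then stand; what a row does not reach is not made up. A row lasts 1/12 s, in which the tool goes at most 41.7 mm and 7.16 degrees, less where a joint would pass 70% of its speed; a pose out of reach is approached as far as the arm can. A call is refused whole if a number of a shift passes 0.0417 or a number of a turn 0.125, either way. A call with a gripper value outside its range is refused whole. The fingers move at their own pace and stop on an object; the grip force is fixed at half the most. Time passes only in rows, so rows that do not move let the fingers close. It gives the time, the measured TCP pose, the force, the opening and the grip force at its end, in the units of the state.
- read_state(): the state, without advancing time (a new reading comes with each control period).
- capture(name): name is "scene" or "top" or "wrist"; returns (picture, depth): 480x640x3 uint8, blue, green, red; 480x640 float32, m along the optical axis (not along the pixel's ray), 0 where there is no reading.
- calibration(name): a dict with "fx", "fy", "cx", "cy" (pixels), "xyz" and "rotation" of the camera in the world. Camera axes: x right, y down, z forward; pixel columns grow to the right and rows downward; lengths in m; the calibration is good to about 2 mm. The wrist camera is an equidistant fisheye: a pixel r from the principal point sees the ray r / f radians off the axis. A picture is of the moment at which its call begins: read the wrist's pose just before it. calibration takes no time and is no camera call; for the wrist camera it gives the pose at the moment of the call.
- hand_in(): hands the job in; it is judged then, once.
The state is a dict: "time_s": time; "joint_positions": joint angles; "qvel": joint speeds; "tau": joint torques, N m; "position": TCP position; "tcp_rot": TCP orientation; "force": force on the tool from outside, world axes, zero at the start; "moment": the same for the moment, N m; "opening": opening from 0.0 (shut) to 1.0 (fully open); "grasp_force": force on a finger pad.
Only numpy, scipy, OpenCV 4.12 (cv2) and the standard library are available. Lean on these libraries where they do the work, as an engineer would, in place of code of your own. Each camera call takes 0.05 s, during which the arm holds its last target. There are 200 camera calls.

TASK

The deep pot under the microscope has been looked at and the shallow pan is next. First slide the deep pot round the post into the empty waiting ring, then slide the shallow pan round its post into the ring under the microscope, so that each stands still with its whole base inside its ring. Keep both flat on the warming plate all the way, never lifted or tipped; do not touch the microscope, and leave everything else where it stands.

Things in the scene. Friction and masses are not known exactly. Their poses are not given: they have to be found in the camera images.
- plate: fixed warming plate, bare aluminium on a white body, 280 mm (its x, away from the robot) x 530 mm (its y, to the left), flat top 30 mm above the table with no rim; origin: centre of the underside, on the table.
- view_ring (a point): centre of the ring inlaid in the plate straight below the microscope (on the plate's top). All three rings are thin dark lines flush with the top, 124 mm inside diameter. At the start the deep pot stands here, up to 8 mm off centre.
- ring_free_mid (a point): centre of the waiting ring that is empty at the start (on the plate's top), to the left or the right of the viewing ring.
- ring_next_mid (a point): centre of the other waiting ring (on the plate's top), on the opposite side; the shallow pan stands here at the start, up to 8 mm off centre.
- deep_pot_mid (a point): centre, half-way up, of the deep pot: closed steel cylinder 90 mm across, 75 mm tall, about 0.3 to 0.55 kg, with one straight black side handle. Its z points up and its x points from the handle to the axis of the vessel (the handle sticks out along -x).
- deep_pot_handle (a point): place to grip on the deep pot's handle, 100 mm from the pot's axis, 56 mm above its underside (86 mm above the table). The handle is a level bar 16 mm wide, 12 mm tall, reaching from the wall to 131 mm from the axis; it points roughly towards the robot, up to about 30 degrees either way.
- shallow_pan_mid (a point): centre, half-way up, of the shallow pan: closed steel cylinder 100 mm across, 45 mm tall, about 0.3 to 0.55 kg, with one straight black side handle. Its z points up and its x points from the handle to the axis of the vessel (the handle sticks out along -x).
- shallow_pan_handle (a point): place to grip on the shallow pan's handle, 105 mm from its axis, 36 mm above its underside (66 mm above the table). The bar is 16 mm wide, 12 mm tall, reaching from the wall to 136 mm from the axis; it points roughly towards the robot, up to about 30 degrees either way.
- post_left: fixed upright probe post on the plate, between the viewing ring and the left waiting ring: 16 mm across, 62 mm tall; origin at its foot. It blocks the straight way between the rings: the vessels pass it on its robot side.
- post_right: the same post between the viewing ring and the right waiting ring; origin at its foot.
- scope: fixed stereo microscope, same origin and axes as the plate. In mm: head 84 across over x=50, y=0, lower end 220 above the table; housing and two eyepieces reach towards the robot to x=-165, within 55 of y=0, none lower than 325 above the table. Column 30 across at x=50, y=360 (base 170x120x30). A vertical tool on the handle below would meet the eyepieces: lean it back towards the robot 25 to 45 degrees.
- jar: bystander, loose: small amber screw-top jar, 34 mm across, 55 mm tall, on the plate behind the left post; origin at the centre of its underside.
- weight: bystander, loose: small brass weight, 32 mm across, 35 mm tall, on the plate behind the right post; origin at the centre of its underside.
- slide_box: bystander, loose: flat blue slide box, 85 x 100 x 32 mm, on the table left of centre in front of the plate; origin at the centre of its underside.
- beaker: bystander, loose: clear beaker, 60 mm across, 70 mm tall, on the table at the right; origin at the centre of its underside.
- timer: bystander, loose: white bench timer, 60 x 65 x 22 mm, on the table right of centre in front of the plate; origin at the centre of its underside.
- wash_bottle: bystander, loose: white bottle, 60 mm across, 150 mm tall, on the table at the left; origin at the centre of its underside.

How it is judged:
By the outcome, as a careful person would: the job done as asked, in the order asked, and still so for the second after the job is handed in, with the robot touching nothing.
It also fails if it takes over 72 s, if anything falls off the work surface, if the arm or the gripper's body presses on something with over 40 N, if the wrist force passes 120 N, or if a joint passes its speed limit or range.

## Working session

There is one attempt and no reset: what is moved stays moved. The work goes in short steps, Python scripts to look and compute and a tool call to move; the robot and the scene stay as the last step left them, time stands still between calls to the robot, and variables do not carry over. Pictures are saved under pics/ and viewed, at most 10 in all, crops included, and the job is handed in when it is done.

Besides the shell and the picture viewer there is one more tool, called after "Emit:" as a command line: name --pt "numbers of a row" for each row, then --argument value for the rest. send_rows: Moves the arm, as the interface text tells. Its arguments: {"type":"object","properties":{"plan":{"type":"array","items":{"type":"array","items":{"type":"number"}}}},"required":["plan"]}

```bash
ls; mkdir -p pics; python3 - <<'E'
from rig import *
import cv2,numpy as np
for n in ("scene","top"):
    p,d=capture(n); cv2.imwrite(f"pics/{n}0.png",p); np.save(f"pics/{n}0.npy",d)
    c=calibration(n); print(n,{k:np.round(v,4).tolist() for k,v in c.items() if not isinstance(v,str)})
print(finger_overhang if not callable(finger_overhang) else finger_overhang()); s=read_state();print(s)
E
```

```text
pics
scene {'fx': 447.5356, 'fy': 447.5356, 'cx': 320.5166, 'cy': 242.4781, 'xyz': [1.292, 0.1191, 0.6131], 'rotation': [[-0.1698, 0.5582, -0.8121], [0.9853, 0.1111, -0.1297], [0.0178, -0.8222, -0.5689]]}
top {'fx': 613.5065, 'fy': 613.5065, 'cx': 311.6518, 'cy': 231.9537, 'xyz': [0.4473, 0.0081, 1.342], 'rotation': [[0.0024, -0.9976, 0.0699], [-0.9999, -0.0017, 0.0104], [-0.0103, -0.0699, -0.9975]]}
0.014
{'time_s': 0.1, 'joint_positions': array([-7.88686192e+01,  3.02723351e+01,  8.21478661e+01, -9.63669711e-04,
        6.76888728e+01, -1.02269644e+01]), 'qvel': array([ 0.05636553, -0.17930517, -0.15666581, -0.02797478,  0.04036504,
       -0.05529234]), 'tau': array([-3.89108382e-04, -4.40985954e+01, -1.77150768e+01,  6.33969787e-02,
        5.33359463e-02, -4.16065177e-05]), 'position': array([ 0.22753013, -0.58144886,  0.23568999]), 'tcp_rot': array([[ 9.31318571e-01,  3.64205398e-01, -3.82794414e-04],
       [ 3.64205457e-01, -9.31316760e-01,  1.86488145e-03],
       [ 3.22697038e-04, -1.87621454e-03, -9.99998188e-01]]), 'force': array([-0.00854077,  0.45479529,  0.52358066]), 'moment': array([-0.01160423,  0.03230709, -0.01414425]), 'grasp_force': 0.0, 'opening': 0.9999673475341475}
```

View pics/top0.png

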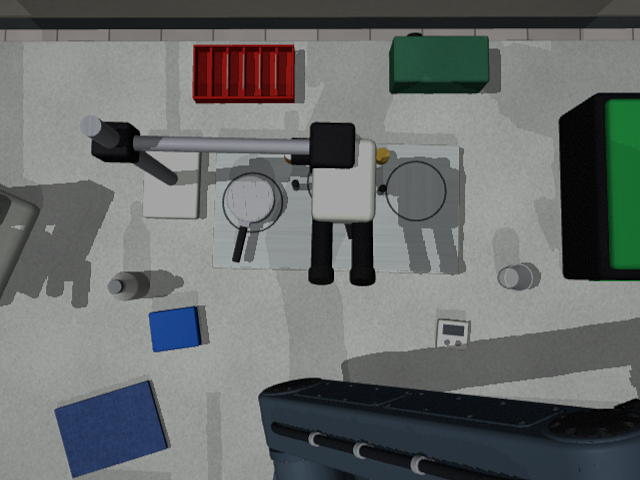

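View pics/scene0.png

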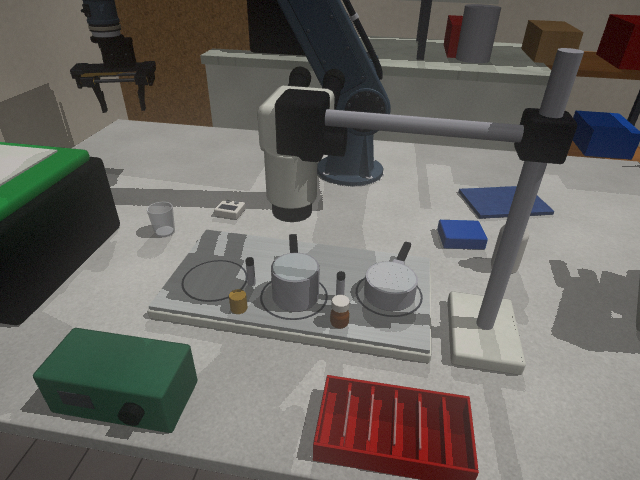

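The pan is on the left ring (253,200), and the deep pot is under the scope with its handle showing at (348,235). The free ring is on the right (416,191). Next I'll fit the geometry and measure the size of the wrist.

```bash
cat > h.py <<'E'
import numpy as np,cv2
from rig import *
def cloud(n,d,c=None):
    c=c or calibration(n); v,u=np.mgrid[:480,:640]
    P=np.dstack([(u-c["cx"])/c["fx"]*d,(v-c["cy"])/c["fy"]*d,d])
    W=P@np.array(c["rotation"]).T+np.array(c["xyz"]); W[d==0]=np.nan; return W
def plane(n,uv,z,c=None):
    c=c or calibration(n); uv=np.atleast_2d(uv).astype(float); R=np.array(c["rotation"])
    r=np.c_[(uv[:,0]-c["cx"])/c["fx"],(uv[:,1]-c["cy"])/c["fy"],np.ones(len(uv))]@R.T
    return np.array(c["xyz"])+r*((z-c["xyz"][2])/r[:,2])[:,None]
def circ(P):
    A=np.c_[2*P[:,0],2*P[:,1],np.ones(len(P))]; s=np.linalg.lstsq(A,(P[:,:2]**2).sum(1),rcond=None)[0]
    return s[0],s[1],np.sqrt(s[2]+s[0]**2+s[1]**2)
E
python3 - <<'E'
from h import *
np.set_printoptions(precision=4,suppress=True)
t=cv2.imread("pics/top0.png");s=cv2.imread("pics/scene0.png")
Wt=cloud("top",np.load("pics/top0.npy"));Ws=cloud("scene",np.load("pics/scene0.npy"))
# plate: points with z~0.03
for n,W in(("top",Wt),("scene",Ws)):
    m=(abs(W[...,2]-.03)<.006)&(abs(W[...,0]-.5)<.25)&(abs(W[...,1])<.4)
    k=cv2.morphologyEx(m.astype(np.uint8),cv2.MORPH_OPEN,np.ones((5,5)))
    q,l,st,_=cv2.connectedComponentsWithStats(k); i=1+st[1:,4].argmax(); P=W[l==i]
    print(n,"plate z",np.median(P[:,2]),cv2.minAreaRect(P[:,:2].astype(np.float32)),len(P))
# objects above plate
for n,W,boxes in(("top",Wt,{"pan":(215,160,290,235),"panh":(228,220,250,268)}),("scene",Ws,{"pan":(360,255,425,315),"panh":(390,238,415,264),"pot":(265,250,325,312),"poth":(285,228,302,256),"postR":(243,255,257,285),"postL":(334,268,346,298)})):
  for k,(a,b,c,d) in boxes.items():
    w=W[b:d,a:c].reshape(-1,3); im=(t if n=="top" else s)[b:d,a:c].reshape(-1,3).max(1)
    m=w[:,2]>.045
    if k[-1]=="h": m&=(im<70)
    p=w[m]
    if k in("pan","pot"):
        z=np.percentile(p[:,2],85); q=p[abs(p[:,2]-z)<.006]; hull=cv2.convexHull(q[:,:2].astype(np.float32))[:,0]
        print(n,k,"top z",z,"circ",cv2.minEnclosingCircle(hull),circ(hull),len(q))
    else:
        z=np.median(p[:,2]); mm=p[:,:2].mean(0); d=np.linalg.svd(p[:,:2]-mm)[2][0]
        print(n,k,"z",np.percentile(p[:,2],[10,50,90]),"mean",mm,"dir",d,np.degrees(np.arctan2(d[1],d[0])),"x",p[:,0].min(),p[:,0].max(),len(p))
# gripper profile
w=Ws[0:120,60:170].reshape(-1,3);w=w[(abs(w[:,0]-.23)<.15)&(abs(w[:,1]+.58)<.15)]
tc=np.array([.2275,-.5814,.2357]);R=read_state()["tcp_rot"]
L=(w-tc)@R
for z in np.arange(.02,-.30,-.02):
    q=L[abs(L[:,2]-z)<.01]
    if len(q):print("back %.2f"%-z,q[:,:2].min(0),q[:,:2].max(0),len(q))
E
```

```text
top plate z 0.029994501849160526 ((0.5940786600112915, -0.20204129815101624), (0.18215051293373108, 0.272533118724823), 88.39038848876953) 9394
scene plate z 0.02947452433092035 ((0.5985477566719055, -0.03451213240623474), (0.5240067839622498, 0.27756351232528687), 88.73216247558594) 16659
top pan top z 0.07825561111413998 circ ((0.5935880541801453, 0.1528490036725998), 0.0638546422123909) (np.float64(0.5978874840801349), np.float64(0.15288976370534788), np.float64(0.05503974789183216)) 1721
top panh z [0.0676 0.0717 0.0751] mean [0.5115 0.1715] dir [-0.9759  0.2183] 167.3933132422944 x 0.4755893184593625 0.549412367734421 271
scene pan top z 0.07594949542818033 circ ((0.5959781408309937, 0.1548774540424347), 0.06842637062072754) (np.float64(0.600674675577987), np.float64(0.15024794119573012), np.float64(0.05505283377000278)) 1472
scene panh z [0.0694 0.0709 0.0722] mean [0.5146 0.1712] dir [ 0.9724 -0.2333] -13.491742964906352 x 0.481375286776745 0.5475681650503543 140
scene pot top z 0.10562821294282186 circ ((0.6518719792366028, -0.030116157606244087), 0.046149663627147675) (np.fl
[... 496 characters left out ...]
8116217 0.7000870794833081 218
back -0.02 [-0.01   -0.0521] [0.0158 0.0531] 23
back -0.00 [-0.0097 -0.0525] [0.0174 0.0541] 81
back 0.02 [-0.0082 -0.057 ] [0.0184 0.0574] 104
back 0.04 [-0.01   -0.0606] [0.018 0.073] 117
back 0.06 [-0.0374 -0.0869] [0.0454 0.0885] 366
back 0.08 [-0.0361 -0.0946] [0.0443 0.0938] 579
back 0.10 [-0.0357 -0.0948] [0.0434 0.0948] 750
back 0.12 [-0.02   -0.0505] [0.0322 0.0175] 291
back 0.14 [-0.0289 -0.0504] [0.0425 0.0181] 260
back 0.16 [-0.0368 -0.05  ] [0.0436 0.0367] 372
back 0.18 [-0.0157 -0.0352] [0.0413 0.0346] 278
back 0.20 [-0.0053 -0.0355] [0.0411 0.0341] 308
back 0.22 [-0.0034 -0.0333] [0.0415 0.0355] 319
back 0.24 [-0.0021 -0.0332] [0.0413 0.033 ] 244
```

```bash
python3 - <<'E'
import cv2,numpy as np
s=cv2.imread("pics/scene0.png");cv2.imwrite("pics/c1.png",np.vstack([cv2.resize(s[220:340,145:435],None,fx=2.6,fy=2.6,interpolation=2),cv2.resize(s[0:130,40:330],None,fx=2.1,fy=2.1)[:, :754] if 0 else np.pad(cv2.resize(s[0:125,40:330],None,fx=2.2,fy=2.2),((0,0),(0,754-638),(0,0)))]))
E
```

```text
(no output)
```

View pics/c1.png

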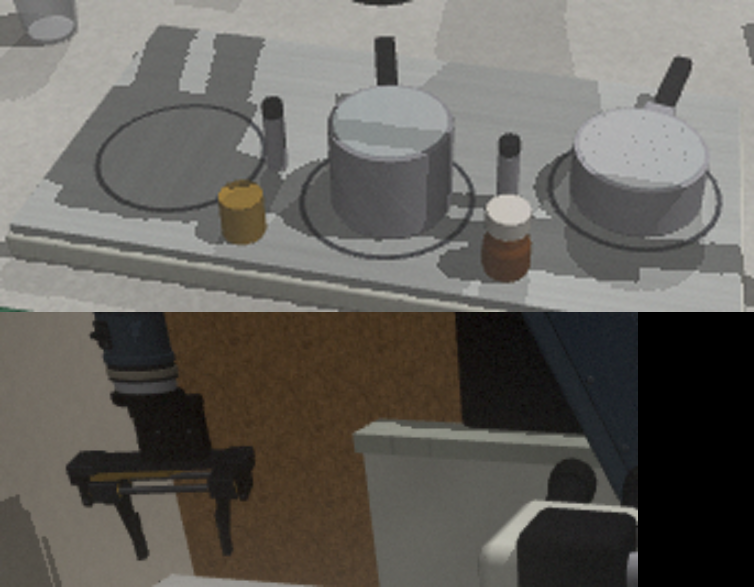

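The crop shows the free ring on the right, empty, with its centre at crop (182,158). The pot's handle leans about 13.5° to −y and the pan's about 13.5° to +y. Rows only turn about the tool's z, so I need to see how the arm behaves near its reach limit, and whether the tool leans there. I'll test this in free space.

Emit:
send_rows --pt "0 0 0 -0.04 0" --pt "0 0 0 -0.04 0" --pt "0 0 0.035 -0.02 0" --pt "0 0 0.035 0 0" --pt "0 0 0.035 0 0" --pt "0 0 0.035 0 0" --pt "0 0 0.035 0 0" --pt "0 0 0.035 0 0" --pt "0 0 0.035 0 0" --pt "0 0 0.035 0 0" --pt "0 0 0.035 0 0"

```text
time_s: 1.02
position: [0.3328, -0.851, 0.3226]
tcp_rot: [[0.931, 0.364, 0.005], [0.364, -0.931, -0.009], [0.001, 0.01, -1.0]]
force: [-1.2, 3.6, 2.1]
opening: 1.002
grasp_force: 0.0
```

```bash
python3 -c "
from h import *
np.set_printoptions(precision=4,suppress=True)
s=read_state();print(s['time_s'],s['position'],s['tcp_rot'],s['joint_positions'],np.hypot(*s['position'][:2]))"
```

```text
1.0167 [ 0.3328 -0.851   0.3226] [[ 0.9314  0.3641  0.0045]
 [ 0.3641 -0.9313 -0.0087]
 [ 0.001   0.0098 -1.    ]] [-75.6601  57.6871  12.479    0.1351 109.2864  -6.9668] 0.9137526637416938
```

Emit:
send_rows --pt "0 0 0.04 0 0" --pt "0 0 0.04 0 0" --pt "0 0 0.04 0 0"

```text
time_s: 1.27
position: [0.3441, -0.8799, 0.298]
tcp_rot: [[0.931, 0.363, 0.032], [0.364, -0.928, -0.08], [0.001, 0.086, -0.996]]
force: [-0.1, 0.0, 0.1]
opening: 1.001
grasp_force: 0.0
```

```bash
python3 -c "
from h import *
np.set_printoptions(precision=4,suppress=True)
s=read_state();print(s['time_s'],s['position'],s['tcp_rot'],s['joint_positions'],np.hypot(*s['position'][:2]))"
```

```text
1.2667 [ 0.3441 -0.8799  0.298 ] [[ 0.9313  0.3628  0.0318]
 [ 0.3642 -0.9279 -0.0798]
 [ 0.0005  0.0859 -0.9963]] [-75.5839  59.2362  12.6317   0.6412 103.2431  -6.7676] 0.9447749842561531
```

Past the reach limit the tool leans outward and keeps that lean. If I overreach upward at an azimuth lined up with a handle, I should get the lean I need, well above the scope. I'll go there now.

Emit:
send_rows --pt "0 0 -0.0166 -0.0315 0" --pt "0 0 -0.0166 -0.0315 0" --pt "0 0 -0.0166 -0.0315 0" --pt "0 0 -0.0166 -0.0315 0" --pt "0 0 -0.0166 -0.0315 0" --pt "0 0 -0.0166 -0.0315 0" --pt "0 0 -0.0166 -0.0315 0" --pt "0 0 -0.0166 -0.0315 0" --pt "0 0 -0.0166 -0.0315 0" --pt "0 0 -0.0166 -0.0315 0"

```text
time_s: 2.1
position: [0.2731, -0.6985, 0.6016]
tcp_rot: [[0.931, 0.363, 0.032], [0.364, -0.928, -0.082], [0.0, 0.088, -0.996]]
force: [0.3, 0.1, 0.0]
opening: 1.003
grasp_force: 0.0
```

Emit:
send_rows --pt "0 0.025 -0.0275 -0.01 0" --pt "0 0.025 -0.0275 -0.01 0" --pt "0 0.025 -0.0275 -0.01 0" --pt "0 0.025 -0.0275 -0.01 0" --pt "0 0.025 -0.0275 -0.01 0" --pt "0 0.025 -0.0275 -0.01 0" --pt "0 0.025 -0.0275 -0.01 0" --pt "0 0.025 -0.0275 -0.01 0" --pt "0 0.025 -0.0275 -0.01 0" --pt "0 0.025 -0.0275 -0.01 0" --pt "0 0.025 -0.0275 -0.01 0" --pt "0 0.025 -0.0275 -0.01 0" --pt "0 0.025 -0.0275 -0.01 0" --pt "0 0.025 -0.0275 -0.01 0"

```text
time_s: 3.27
position: [0.4554, -0.2015, 0.706]
tcp_rot: [[0.931, 0.363, 0.032], [0.364, -0.928, -0.083], [-0.0, 0.089, -0.996]]
force: [0.1, -0.4, 0.9]
opening: 1.004
grasp_force: 0.0
```

Emit:
send_rows --pt "0 0.025 -0.0275 -0.01 0" --pt "0 0.025 -0.0275 -0.01 0" --pt "0 0.025 -0.0275 -0.01 0" --pt "0 0.025 -0.0275 -0.01 0" --pt "0 0.025 -0.0275 -0.01 0" --pt "0 0.025 -0.0275 -0.01 0" --pt "0 0.025 -0.0275 -0.01 0" --pt "0 0.025 -0.0275 -0.01 0" --pt "0 0.025 -0.0275 -0.01 0" --pt "0 0.025 -0.0275 -0.01 0" --pt "0 0.025 -0.0275 -0.01 0" --pt "0 0.025 -0.0275 -0.01 0"

```text
time_s: 4.27
position: [0.5754, 0.2114, 0.7451]
tcp_rot: [[0.93, 0.363, 0.061], [0.367, -0.927, -0.076], [0.029, 0.093, -0.995]]
force: [0.3, -0.3, 0.0]
opening: 1.005
grasp_force: 0.0
```

```bash
cat >> h.py <<'E'
def st():
    np.set_printoptions(precision=4,suppress=True)
    s=read_state();R=s['tcp_rot'];z=R[:,2];print("t",s['time_s'],"p",s['position'],"lean",np.degrees(np.arccos(-z[2])),"az",np.degrees(np.arctan2(z[1],z[0])),"yaz",np.degrees(np.arctan2(R[1,1],R[0,1])),"yz",R[2,1],"J",s['joint_positions'],"F",s['force'],"open",s['opening'],s['grasp_force']);return s
def totool(w,R=None):
    R=read_state()['tcp_rot'] if R is None else R; return R.T@np.array(w)
E
python3 - <<'E'
from h import *
st()
W=cloud("top",np.load("pics/top0.npy"));m=np.isfinite(W[...,2])
for r in((85,110,360,285),(400,90,640,290)):
    w=W[r[1]:r[3],r[0]:r[2]].reshape(-1,3);print(np.nanmax(w[:,2]))
w=W[110:290,85:380].reshape(-1,3);w=w[w[:,2]>.3];print(w.min(0),w.max(0))
# rings in both views
for n in("top","scene"):
    im=cv2.imread(f"pics/{n}0.png").max(2).astype(float);c=calibration(n)
    R=np.array(c["rotation"]);T=np.array(c["xyz"])
    from scipy.optimize import minimize
    bh=cv2.morphologyEx(im,cv2.MORPH_BLACKHAT,np.ones((7,7)))
    a=np.linspace(0,2*np.pi,240)
    def cost(p):
        P=np.c_[p[0]+.0635*np.cos(a),p[1]+.0635*np.sin(a),np.full(240,.03)];q=(P-T)@R
        u=(q[:,0]/q[:,2]*c["fx"]+c["cx"]).astype(np.float32)[:,None];v=(q[:,1]/q[:,2]*c["fy"]+c["cy"]).astype(np.float32)[:,None]
        return -np.minimum(cv2.remap(cv2.GaussianBlur(bh,(0,0),.8),u,v,1),40).mean()
    for nm,g in(("free",(.645,-.21)),("view",(.6485,-.0356)),("next",(.652,.139))):
        if n=="top" and nm=="view":continue
        best=min(((cost((g[0]+i*.003,g[1]+j*.003)),i,j) for i in range(-7,8) for j in range(-7,8)))
        o=minimize(cost,(g[0]+best[1]*.003,g[1]+best[2]*.003),method="Nelder-Mead",options=dict(initial_simplex=None,xatol=2e-4))
        print(n,nm,o.x,o.fun)
E
```

```text
t 4.2667 p [0.5754 0.2114 0.7451] lean 5.6058232519013975 az -51.50017191529518 yaz -68.59961083762599 yz 0.09340454857455176 J [ 12.1549  26.2299  12.6141  -7.5784 138.4125  74.8853] F [ 0.2828 -0.2508  0.0443] open 1.004658938827269 0.0
0.5034711155077751
0.22113078904607852
[ 0.4317 -0.0827  0.3007] [0.6835 0.357  0.5035]
top free [ 0.6287 -0.2012] -38.14636511321201
top next [0.6524 0.1207] -14.359296604301218
scene free [ 0.6311 -0.2033] -25.268719817516974
scene view [ 0.6492 -0.0347] -26.169549584563924
scene next [0.6067 0.1474] -23.436387193625965
```

Emit:
send_rows --pt "0 0.03 0.002 -0.027 0" --pt "0 0.03 0.002 -0.027 0" --pt "0 0.03 0.002 -0.027 0" --pt "0 0.03 0.002 -0.027 0" --pt "0 0.03 0.002 -0.027 0" --pt "0 0.03 0.002 -0.027 0"

```text
time_s: 4.77
position: [0.6046, 0.2216, 0.7532]
tcp_rot: [[0.916, 0.359, 0.181], [0.372, -0.927, -0.041], [0.153, 0.105, -0.983]]
force: [0.1, 0.0, 0.1]
opening: 1.003
grasp_force: 0.0
```

```bash
python3 -c "
from h import *
s=st();print(s['tcp_rot'])"
```

```text
t 4.7667 p [0.6046 0.2216 0.7532] lean 10.685780417732154 az -12.836673807453701 yaz -68.81820354444343 yz 0.10498391895055659 J [ 12.2703  25.8404  12.5347  -6.0553 131.7693  76.1973] F [0.0649 0.0017 0.1419] open 1.0030933477530208 0.0
[[ 0.9155  0.3593  0.1808]
 [ 0.3721 -0.9273 -0.0412]
 [ 0.1528  0.105  -0.9827]]
```

Emit:
send_rows --pt "0 0.034 -0.01 -0.022 0" --pt "0 0.034 -0.01 -0.022 0" --pt "0 0.034 -0.01 -0.022 0" --pt "0 0.034 -0.01 -0.022 0" --pt "0 0.034 -0.01 -0.022 0" --pt "0 0.034 -0.01 -0.022 0" --pt "0 0.034 -0.01 -0.022 0" --pt "0 0.034 -0.01 -0.022 0" --pt "0 0.034 -0.01 -0.022 0" --pt "0 0.034 -0.01 -0.022 0"

```text
time_s: 5.6
position: [0.6209, 0.3412, 0.7644]
tcp_rot: [[0.851, 0.362, 0.38], [0.374, -0.926, 0.043], [0.368, 0.106, -0.924]]
force: [-0.4, -0.5, 0.4]
opening: 1.001
grasp_force: 0.0
```

```bash
python3 -c "
from h import *
s=st();print(s['tcp_rot'])"
```

```text
t 5.6 p [0.6209 0.3412 0.7644] lean 22.487690228982736 az 6.43797371158488 yaz -68.67493814098029 yz 0.10575659680828237 J [ 22.2591  26.4159  12.5416  -6.8576 119.1508  85.268 ] F [-0.4136 -0.5362  0.3526] open 1.0014623787705732 0.0
[[ 0.8513  0.3616  0.3801]
 [ 0.3743 -0.9263  0.0429]
 [ 0.3676  0.1058 -0.924 ]]
```

Emit:
send_rows --pt "0 0.036 -0.006 -0.016 0" --pt "0 0.036 -0.006 -0.016 0" --pt "0 0.036 -0.006 -0.016 0" --pt "0 0.036 -0.006 -0.016 0" --pt "0 0.036 -0.006 -0.016 0" --pt "0 0.036 -0.006 -0.016 0" --pt "0 0.036 -0.006 -0.016 0" --pt "0 0.036 -0.006 -0.016 0" --pt "0 0.036 -0.006 -0.016 0" --pt "0 0.036 -0.006 -0.016 0" --pt "0 0.036 -0.006 -0.016 0"

```text
time_s: 6.52
position: [0.6444, 0.4004, 0.8133]
tcp_rot: [[0.722, 0.371, 0.584], [0.347, -0.924, 0.158], [0.599, 0.089, -0.796]]
force: [0.1, 0.2, 0.3]
opening: 1.002
grasp_force: 0.0
```

```bash
python3 -c "
from h import *
s=st();print(s['tcp_rot'])"
```

```text
t 6.5167 p [0.6444 0.4004 0.8133] lean 37.241674554461454 az 15.097949719823523 yaz -68.13595154474649 yz 0.08920560733287014 J [ 25.9744  25.2824  12.5442  -6.8    105.3274  88.4149] F [0.1225 0.2212 0.3001] open 1.0023172594916037 0.0
[[ 0.7218  0.3709  0.5843]
 [ 0.3474 -0.9244  0.1576]
 [ 0.5986  0.0892 -0.7961]]
```

Emit:
send_rows --pt "0 0.036 0.002 -0.016 0" --pt "0 0.036 0.002 -0.016 0" --pt "0 0.036 0.002 -0.016 0" --pt "0 0.036 0.002 -0.016 0" --pt "0 0 0 0.02 0.07" --pt "0 0 0 0.02 0.07"

```text
time_s: 7.02
position: [0.673, 0.3929, 0.8269]
tcp_rot: [[0.703, 0.276, 0.655], [0.192, -0.961, 0.2], [0.685, -0.015, -0.729]]
force: [-0.5, -0.6, -0.3]
opening: 0.999
grasp_force: 0.0
```

```bash
python3 -c "
from h import *
s=st();print(s['tcp_rot'])"
```

```text
t 7.0167 p [0.673  0.3929 0.8269] lean 43.22124141629371 az 16.940435659276158 yaz -73.9497256663227 yz -0.014598205785537976 J [23.8712 23.8147 16.1131 -4.7762 97.0363 95.6971] F [-0.4831 -0.5525 -0.2555] open 0.9992969111199227 0.0
[[ 0.7031  0.2765  0.6551]
 [ 0.1919 -0.9609  0.1995]
 [ 0.6847 -0.0146 -0.7287]]
```

```bash
python3 - <<'E'
import numpy as np
from scipy.optimize import least_squares
D=np.array([[-78.87,30.27,82.15,67.69,.2275,-.5814,.2357],[-75.66,57.69,12.48,109.29,.3328,-.851,.3226],[-75.58,59.24,12.63,103.24,.3441,-.8799,.298],[12.15,26.23,12.61,138.41,.5754,.2114,.7451],[12.27,25.84,12.53,131.77,.6046,.2216,.7532],[22.26,26.42,12.54,119.15,.6209,.3412,.7644],[25.97,25.28,12.54,105.33,.6444,.4004,.8133],[23.87,23.81,16.11,97.04,.673,.3929,.8269]])
r=np.radians
def fk(p,q1,q2,q3,q5):
    a,H,L2,L3,b,T=p; A=q2;B=q2+q3+b;C=q2+q3+q5
    return a+L2*np.sin(A)+L3*np.sin(B)+T*np.sin(C), H+L2*np.cos(A)+L3*np.cos(B)+T*np.cos(C)
d=[0]
def res(p):
    R,z=fk(p[:6],*r(D[:,:4].T)); return np.r_[np.sqrt(R**2+p[6]**2)-np.hypot(D[:,4],D[:,5]),z-D[:,6]]
o=least_squares(res,[0,.3,.4,.4,.1,.3,.1],bounds=([-.1,.1,.2,.2,-1.2,.15,0],[.15,.6,.7,.7,1.2,.45,.15]));p=o.x
print(p.round(3),abs(o.fun).max())
for x,y,z in((.554,-.056,.082),(.50,-.056,.082),(.46,-.056,.082),(.44,-.06,.12),(.40,-.06,.15),(.46,-.23,.082),(.40,.0,.25),(.36,-.0,.35),(.36,.1,.6)):
    R0=np.sqrt(x*x+y*y-p[6]**2)
    s=least_squares(lambda q:[*np.subtract(fk(p[:6],0,q[0],q[1],r(137)-q[0]-q[1]),(R0,z))],[r(10),r(100)],bounds=(r([-43,12.5]),r([126,140])))
    q=np.degrees(s.x);W=None
    print(x,y,z,q.round(1),"J5",(137-q.sum()).round(1),"res",s.cost**.5)
E
```

```text
[-0.     0.267  0.592  0.409  0.273  0.291  0.079] 0.0009489516241864004
0.554 -0.056 0.082 [ 43.  128.5] J5 -34.5 res 1.9841121898770674e-09
0.5 -0.056 0.082 [ 45.1 136.4] J5 -44.5 res 6.71635581593966e-10
0.46 -0.056 0.082 [ 46.5 140. ] J5 -49.5 res 0.011876166058972704
0.44 -0.06 0.12 [ 37.2 140. ] J5 -40.2 res 0.020574423363749414
0.4 -0.06 0.15 [ 26.8 140. ] J5 -29.8 res 0.039937458043789655
0.46 -0.23 0.082 [ 44.5 134.7] J5 -42.2 res 5.050500791246805e-08
0.4 0.0 0.25 [  7.3 140. ] J5 -10.3 res 0.001019640591394391
0.36 -0.0 0.35 [-14.3 131.6] J5 19.8 res 1.0475336999031677e-09
0.36 0.1 0.6 [-24.1  97.7] J5 63.4 res 4.654120164216807e-09
```

The arm model fits to 1 mm. The low, leaned poses need the wrist flipped (J4 through +90), which should happen smoothly if I approach from the right. Next I'll compute the route in tool axes.

```bash
cat > seg.py <<'E'
from h import *
import sys
def segs(pts,step=.036):
    s=st();R=s['tcp_rot'];p=s['position']
    for q in pts:
        q=np.array(q);d=R.T@(q-p);n=int(np.ceil(np.linalg.norm(d)/step));print(q,"n",n,"row",(d/n).round(4));p=q
if __name__=="__main__": segs(eval(sys.argv[1]),float(sys.argv[2]))
E
python3 seg.py "[(.45,.05,.72),(.36,-.14,.55),(.38,-.16,.33)]" .038
```

```text
t 7.0167 p [0.673  0.3929 0.8269] lean 43.22124141629371 az 16.940435659276158 yaz -73.9497256663227 yz -0.014598205785537976 J [23.8712 23.8147 16.1131 -4.7762 97.0363 95.6971] F [-0.4831 -0.5525 -0.2555] open 0.9992969111199227 0.0
[0.45 0.05 0.72] n 12 row [-0.0247  0.0224 -0.0114]
[ 0.36 -0.14  0.55] n 8 row [-0.027   0.02    0.0034]
[ 0.38 -0.16  0.33] n 6 row [-0.0234  0.0047  0.0282]
```

Emit:
send_rows --pt "0 -0.0247 0.0224 -0.0114 0" --pt "0 -0.0247 0.0224 -0.0114 0" --pt "0 -0.0247 0.0224 -0.0114 0" --pt "0 -0.0247 0.0224 -0.0114 0" --pt "0 -0.0247 0.0224 -0.0114 0" --pt "0 -0.0247 0.0224 -0.0114 0" --pt "0 -0.0247 0.0224 -0.0114 0" --pt "0 -0.0247 0.0224 -0.0114 0" --pt "0 -0.0247 0.0224 -0.0114 0" --pt "0 -0.0247 0.0224 -0.0114 0" --pt "0 -0.0247 0.0224 -0.0114 0" --pt "0 -0.0247 0.0224 -0.0114 0" --pt "0 -0.027 0.02 0.0034 0" --pt "0 -0.027 0.02 0.0034 0" --pt "0 -0.027 0.02 0.0034 0" --pt "0 -0.027 0.02 0.0034 0" --pt "0 -0.027 0.02 0.0034 0" --pt "0 -0.027 0.02 0.0034 0" --pt "0 -0.027 0.02 0.0034 0" --pt "0 -0.027 0.02 0.0034 0"

```text
time_s: 8.68
position: [0.3591, -0.1419, 0.5497]
tcp_rot: [[0.708, 0.276, 0.649], [0.199, -0.961, 0.192], [0.677, -0.007, -0.736]]
force: [1.8, -1.1, 0.4]
opening: 0.999
grasp_force: 0.0
```

```bash
python3 seg.py "[(.38,-.16,.33),(.4935,-.074,.1555)]" .036
```

```text
t 8.6833 p [ 0.3591 -0.1419  0.5497] lean 42.6284428847884 az 16.46468319533541 yaz -73.95380685856446 yz -0.006722882414738715 J [-74.5654 -16.3226 100.577   42.8152  94.9204   3.7125] F [ 1.7572 -1.1423  0.4005] open 0.9991972866178801 0.0
[ 0.38 -0.16  0.33] n 7 row [-0.0197  0.0035  0.0245]
[ 0.4935 -0.074   0.1555] n 7 row [-0.003  -0.0072  0.0312]
```

Emit:
send_rows --pt "0 -0.02 0.0035 0.0245 0" --pt "0 -0.02 0.0035 0.0245 0" --pt "0 -0.02 0.0035 0.0245 0" --pt "0 -0.02 0.0035 0.0245 0" --pt "0 -0.02 0.0035 0.0245 0" --pt "0 -0.02 0.0035 0.0245 0" --pt "0 -0.02 0.0035 0.0245 0"

```text
time_s: 9.27
position: [0.3787, -0.1591, 0.3281]
tcp_rot: [[0.709, 0.277, 0.648], [0.2, -0.961, 0.192], [0.676, -0.006, -0.737]]
force: [0.5, -0.8, 0.4]
opening: 1.002
grasp_force: 0.0
```

```bash
python3 seg.py "[(.4935,-.074,.1555)]" .036
```

```text
t 9.2667 p [ 0.3787 -0.1591  0.3281] lean 42.54321605305447 az 16.4843432117992 yaz -73.8953987680382 yz -0.006082257886884997 J [-71.3553   1.0219 124.2437  49.0244  63.5001 -23.7446] F [ 0.4679 -0.7947  0.4068] open 1.0021620834937663 0.0
[ 0.4935 -0.074   0.1555] n 7 row [-0.0026 -0.007   0.0311]
```

Emit:
send_rows --pt "0 -0.0018 -0.0049 0.0218 0" --pt "0 -0.0018 -0.0049 0.0218 0" --pt "0 -0.0018 -0.0049 0.0218 0" --pt "0 -0.0018 -0.0049 0.0218 0" --pt "0 -0.0018 -0.0049 0.0218 0" --pt "0 -0.0018 -0.0049 0.0218 0" --pt "0 -0.0018 -0.0049 0.0218 0" --pt "0 -0.0018 -0.0049 0.0218 0" --pt "0 -0.0018 -0.0049 0.0218 0" --pt "0 -0.0018 -0.0049 0.0218 0"

```text
time_s: 10.1
position: [0.4945, -0.0729, 0.1561]
tcp_rot: [[0.709, 0.278, 0.648], [0.199, -0.961, 0.193], [0.677, -0.008, -0.736]]
force: [1.1, -0.7, 0.1]
opening: 1.002
grasp_force: 0.0
```

```bash
python3 - <<'E'
from h import *
s=st(); p,d=capture("scene");cv2.imwrite("pics/s1.png",p[0:340,100:440])
R=s['tcp_rot'];print(R)
# pot re-measure & gripper tips cloud
W=cloud("scene",d)
q=s['position']+R[:,2]*.014;c=calibration("scene");k=(q-c["xyz"])@np.array(c["rotation"]);print("tip px",k[0]/k[2]*c["fx"]+c["cx"],k[1]/k[2]*c["fy"]+c["cy"])
E
```

```text
t 10.1 p [ 0.4945 -0.0729  0.1561] lean 42.576835637675075 az 16.603470719183438 yaz -73.88464654847638 yz -0.007827166375749161 J [-42.4766  30.9385 131.3643 100.4788  36.1763 -63.118 ] F [ 1.1236 -0.6955  0.0829] open 1.0024356634384155 0.0
[[ 0.7089  0.2776  0.6484]
 [ 0.1993 -0.9607  0.1933]
 [ 0.6765 -0.0078 -0.7364]]
tip px 291.1893794632026 205.5171442865717
```

View pics/s1.png

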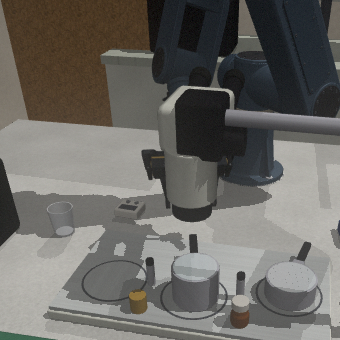

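The scene view shows the pot unmoved at crop (195,280), its handle at (194,245), with the leaned gripper behind the scope head. I'll check the handle with the wrist camera.

```bash
python3 - <<'E'
from h import *
s=read_state();c=calibration("wrist");p,d=capture("wrist")
R=np.array(c["rotation"]);T=np.array(c["xyz"])
print({k:np.round(v,4).tolist() for k,v in c.items() if not isinstance(v,str)})
def proj(P):
    q=(np.array(P)-T)@R;th=np.arctan2(np.hypot(q[0],q[1]),q[2]);h=np.hypot(q[0],q[1]);return int(c["cx"]+c["fx"]*th*q[0]/h),int(c["cy"]+c["fy"]*th*q[1]/h)
im=p.copy()
for dist in(.05,.1,.131):
    a=np.radians(194.3);im=cv2.circle(im,proj((.6525+dist*np.cos(a),-.0304+dist*np.sin(a),.092)),3,(0,0,255),1)
a=np.linspace(0,6.28,60)
for cx,cy,r,z,col in((.6525,-.0304,.045,.105,(0,255,0)),(.63,-.202,.062,.03,(255,0,0)),(.628,-.1245,.008,.092,(0,255,255)),(.63,.055,.008,.092,(0,255,255)),(.649,-.035,.062,.03,(255,0,0))):
    for t in a: cv2.circle(im,proj((cx+r*np.cos(t),cy+r*np.sin(t),z)),0,col,-1)
cv2.imwrite("pics/w1.png",im)
E
```

```text
{'fx': 371.6483, 'fy': 371.6483, 'cx': 323.0753, 'cy': 244.7999, 'xyz': [0.4552, -0.0852, 0.3151], 'rotation': [[0.2796, -0.8649, 0.4169], [-0.9601, -0.2473, 0.1308], [-0.01, -0.4368, -0.8995]]}
```

View pics/w1.png

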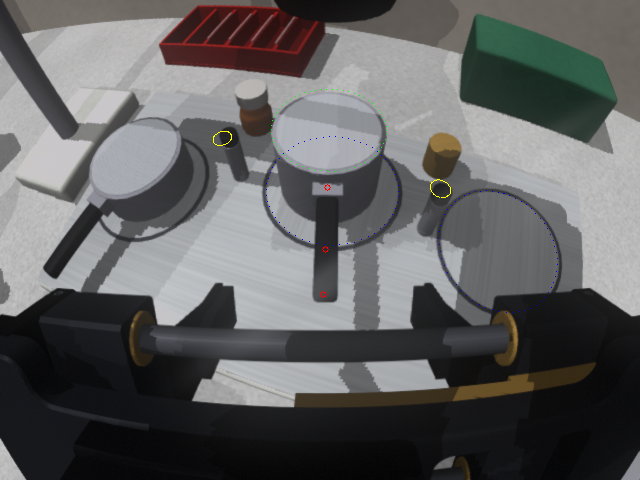

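The projected pot, handle, rings and right post all fall on the image, so the measurements agree across two views. The handle is at (325,250). I'll advance along the tool axis and grip it.

Emit:
send_rows --pt "0 0 0 0.0166 0" --pt "0 0 0 0.0166 0" --pt "0 0 0 0.0166 0" --pt "0 0 0 0.0166 0" --pt "0 0 0 0.0166 0" --pt "0 0 0 0.0166 0" --pt "0 0 0 0 0"

```text
time_s: 10.78
position: [0.56, -0.0534, 0.0833]
tcp_rot: [[0.708, 0.279, 0.649], [0.199, -0.96, 0.196], [0.678, -0.009, -0.735]]
force: [0.3, -1.4, -0.4]
opening: 1.0
grasp_force: 0.0
```

```bash
python3 -c "
from h import *
st()"
```

```text
t 10.7833 p [ 0.56   -0.0534  0.0833] lean 42.68792575768326 az 16.76734665359652 yaz -73.79087697392673 yz -0.008986128514379457 J [-33.2638  42.9793 125.0357 117.7512  35.9553 -73.5141] F [ 0.2755 -1.4463 -0.3873] open 1.000367475979732 0.0
```

Emit:
send_rows --pt "255 0 0 0 0" --pt "255 0 0 0 0" --pt "255 0 0 0 0" --pt "255 0 0 0 0" --pt "255 0 0 0 0" --pt "255 0 0 0 0" --pt "255 0 0 0 0" --pt "255 0 0 0 0" --pt "255 0 0 0 0" --pt "255 0 0 0 0" --pt "255 0 0 0 0" --pt "255 0 0 0 0"

```text
time_s: 11.78
position: [0.5583, -0.0525, 0.0833]
tcp_rot: [[0.709, 0.278, 0.648], [0.198, -0.96, 0.196], [0.677, -0.011, -0.736]]
force: [1.1, -3.2, 0.0]
opening: 0.182
grasp_force: 29.6
```

```bash
python3 - <<'E'
from h import *
s=st();p=s['position']
off=np.array([.6525,-.0304])-[.559,-.054]
from seg import segs
segs([(*(np.array(c)-off),p[2]) for c in((.585,-.07),(.565,-.1245),(.572,-.19),(.630,-.202))],.012)
E
```

```text
t 11.7833 p [ 0.5583 -0.0525  0.0833] lean 42.601808813165086 az 16.830292144747958 yaz -73.84842403544543 yz -0.010892590126894733 J [-33.2591  42.9491 125.2496 117.8709  35.9687 -73.5866] F [ 1.0841 -3.1619  0.0163] open 0.1823958427995155 29.562700882927118
t 11.7833 p [ 0.5583 -0.0525  0.0833] lean 42.601808813165086 az 16.830292144747958 yaz -73.84842403544543 yz -0.010892590126894733 J [-33.2591  42.9491 125.2496 117.8709  35.9687 -73.5866] F [ 1.0841 -3.1619  0.0163] open 0.1823958427995155 29.562700882927118
[ 0.4915 -0.0936  0.0833] n 7 row [-0.0079  0.003  -0.0073]
[ 0.4715 -0.1481  0.0833] n 5 row [-0.005   0.0094 -0.0047]
[ 0.4785 -0.2136  0.0833] n 6 row [-0.0013  0.0108 -0.0014]
[ 0.5365 -0.2256  0.0833] n 5 row [0.0078 0.0055 0.007 ]
```

Emit:
send_rows --pt "255 -0.004 0.0015 -0.0037 0" --pt "255 -0.004 0.0015 -0.0037 0" --pt "255 -0.004 0.0015 -0.0037 0" --pt "255 -0.004 0.0015 -0.0037 0" --pt "255 -0.004 0.0015 -0.0037 0" --pt "255 -0.004 0.0015 -0.0037 0" --pt "255 -0.004 0.0015 -0.0037 0" --pt "255 -0.004 0.0015 -0.0037 0" --pt "255 -0.004 0.0015 -0.0037 0" --pt "255 -0.004 0.0015 -0.0037 0" --pt "255 -0.004 0.0015 -0.0037 0" --pt "255 -0.004 0.0015 -0.0037 0" --pt "255 -0.004 0.0015 -0.0037 0" --pt "255 -0.004 0.0015 -0.0037 0"

```text
time_s: 12.95
position: [0.4903, -0.0939, 0.0834]
tcp_rot: [[0.709, 0.279, 0.648], [0.199, -0.96, 0.197], [0.677, -0.011, -0.736]]
force: [0.0, 0.6, -2.0]
opening: 0.179
grasp_force: 29.6
```

```bash
python3 seg.py "[( 0.4715,-0.1481,0.0833),(0.4785,-0.2136,0.0833),(0.5365,-0.2256,0.0833)]" .008
```

```text
t 12.95 p [ 0.4903 -0.0939  0.0834] lean 42.60803146189145 az 16.892622348971035 yaz -73.78153228331239 yz -0.010821752992398443 J [-45.8494  44.2471 132.507  113.9956  41.2033 -84.7018] F [ 0.0497  0.6341 -1.9998] open 0.17855237064910934 29.56877718918804
[ 0.4715 -0.1481  0.0833] n 8 row [-0.003   0.0058 -0.0029]
[ 0.4785 -0.2136  0.0833] n 9 row [-0.0009  0.0072 -0.0009]
[ 0.5365 -0.2256  0.0833] n 8 row [0.0048 0.0035 0.0044]
```

Emit:
send_rows --pt "255 -0.003 0.0058 -0.0029 0" --pt "255 -0.003 0.0058 -0.0029 0" --pt "255 -0.003 0.0058 -0.0029 0" --pt "255 -0.003 0.0058 -0.0029 0" --pt "255 -0.003 0.0058 -0.0029 0" --pt "255 -0.003 0.0058 -0.0029 0" --pt "255 -0.003 0.0058 -0.0029 0" --pt "255 -0.003 0.0058 -0.0029 0" --pt "255 -0.0009 0.0072 -0.0009 0" --pt "255 -0.0009 0.0072 -0.0009 0" --pt "255 -0.0009 0.0072 -0.0009 0" --pt "255 -0.0009 0.0072 -0.0009 0" --pt "255 -0.0009 0.0072 -0.0009 0" --pt "255 -0.0009 0.0072 -0.0009 0" --pt "255 -0.0009 0.0072 -0.0009 0" --pt "255 -0.0009 0.0072 -0.0009 0" --pt "255 -0.0009 0.0072 -0.0009 0"

```text
time_s: 14.37
position: [0.4784, -0.2133, 0.0834]
tcp_rot: [[0.709, 0.28, 0.647], [0.199, -0.96, 0.197], [0.677, -0.011, -0.736]]
force: [-0.0, 1.4, -1.4]
opening: 0.177
grasp_force: 29.8
```

```bash
python3 - <<'E'
from h import *
from seg import segs
p,d=capture("scene");W=cloud("scene",d);w=W[220:320,150:330].reshape(-1,3)
q=w[(abs(w[:,2]-.105)<.005)&(w[:,1]<-.1)&(w[:,0]<.66)];h=cv2.convexHull(q[:,:2].astype(np.float32))[:,0];print(circ(h),len(q),np.median(q[:,2]))
segs([(0.5365,-0.2256,0.0833)],.008)
E
```

```text
(np.float64(0.5716876987066326), np.float64(-0.18736104225060868), np.float64(0.04514565536433633)) 913 0.10507777841869992
t 14.4167 p [ 0.4791 -0.2157  0.0834] lean 42.59453697675213 az 16.650914095237834 yaz -73.8933459231758 yz -0.008732761404962446 J [-59.3823  42.8125 123.4235  88.562   41.0717 -68.686 ] F [-0.1793 -1.3967 -1.3315] open 0.17430315866057233 29.77230075911404
[ 0.5365 -0.2256  0.0833] n 8 row [0.0048 0.0032 0.0044]
```

Emit:
send_rows --pt "255 0.0048 0.0036 0.0044 0" --pt "255 0.0048 0.0036 0.0044 0" --pt "255 0.0048 0.0036 0.0044 0" --pt "255 0.0048 0.0036 0.0044 0" --pt "255 0.0048 0.0036 0.0044 0" --pt "255 0.0048 0.0036 0.0044 0" --pt "255 0.0048 0.0036 0.0044 0" --pt "255 0.0048 0.0036 0.0044 0" --pt "255 0 0 0 0" --pt "255 0 0 0 0"

```text
time_s: 15.25
position: [0.5377, -0.2265, 0.0833]
tcp_rot: [[0.708, 0.279, 0.649], [0.199, -0.96, 0.196], [0.677, -0.01, -0.736]]
force: [2.8, -0.5, -1.2]
opening: 0.184
grasp_force: 29.8
```

```bash
python3 - <<'E'
from h import *
p,d=capture("scene");W=cloud("scene",d);w=W[220:320,150:330].reshape(-1,3)
q=w[(abs(w[:,2]-.105)<.005)&(w[:,1]<-.14)&(w[:,0]<.7)];h=cv2.convexHull(q[:,:2].astype(np.float32))[:,0];print(circ(h),len(q),np.median(q[:,2]))
st()
E
```

```text
(np.float64(0.5996705168753094), np.float64(-0.21405137799730295), np.float64(0.06978390366738658)) 1114 0.10503287459867289
t 15.3 p [ 0.5374 -0.2265  0.0833] lean 42.642000982983774 az 16.813297165824384 yaz -73.83307565238952 yz -0.01038821019135686 J [-53.447   43.0038 115.9401  85.4475  39.7639 -57.2038] F [ 1.2583  0.3515 -1.9606] open 0.17968901926007805 29.789478047687226
```

The pot is in the free ring with its centre at about (0.630, −0.200). I'll release it, back off along the tool axis, and check.

Emit:
send_rows --pt "0 0 0 0 0" --pt "0 0 0 0 0" --pt "0 0 0 0 0" --pt "0 0 0 0 0" --pt "0 0 0 0 0" --pt "0 0 0 0 0" --pt "0 0 0 -0.015 0" --pt "0 0 0 -0.0166 0" --pt "0 0 0 -0.0166 0" --pt "0 0 0 -0.0166 0" --pt "0 0 0 -0.0166 0" --pt "0 0 0 -0.0166 0"

```text
time_s: 16.3
position: [0.4728, -0.2452, 0.1559]
tcp_rot: [[0.709, 0.279, 0.648], [0.198, -0.96, 0.197], [0.677, -0.011, -0.736]]
force: [0.5, 0.8, -0.4]
opening: 0.963
grasp_force: 0.0
```

```bash
python3 - <<'E'
from h import *
from seg import segs
p,d=capture("scene");cv2.imwrite("pics/s2.png",p);W=cloud("scene",d);w=W[220:320,150:330].reshape(-1,3)
q=w[(abs(w[:,2]-.105)<.004)&(w[:,1]<-.14)&(w[:,0]<.69)&(w[:,0]>.575)];h=cv2.convexHull(q[:,:2].astype(np.float32))[:,0];print("pot",circ(h),len(q),np.median(q[:,2]))
c=calibration("wrist");p,d=capture("wrist");R=np.array(c["rotation"]);T=np.array(c["xyz"])
def proj(P):
    q=(np.array(P)-T)@R;h=np.hypot(q[0],q[1]);th=np.arctan2(h,q[2]);return int(c["cx"]+c["fx"]*th*q[0]/h),int(c["cy"]+c["fy"]*th*q[1]/h)
a=np.linspace(0,6.28,90)
for cx,cy,r,z,col in((.6305,-.1995,.045,.03,(0,255,0)),(.6305,-.1995,.045,.105,(0,255,0)),(.63,-.202,.062,.03,(255,0,0)),(.637,.053,.008,.092,(0,255,255)),(.637,.053,.008,.03,(0,255,255)),(.649,-.035,.062,.03,(255,0,0)),(.599,.152,.05,.075,(0,255,0)),(.607,.147,.062,.03,(255,0,0))):
    for t in a: cv2.circle(p,proj((cx+r*np.cos(t),cy+r*np.sin(t),z)),0,col,-1)
cv2.imwrite("pics/w2.png",p)
segs([(.43,-.15,.25),(.435,0,.25),(.435,.13,.19),(.490,.180,.0625)],.03)
E
```

```text
pot (np.float64(0.6303855167381023), np.float64(-0.20125196821678662), np.float64(0.04491117158585698)) 1034 0.1051100104898372
t 16.4 p [ 0.4729 -0.2463  0.1567] lean 42.64289459205849 az 16.630435750582095 yaz -73.88405056230991 yz -0.008269076768986151 J [-62.3786  32.4691 119.382   70.6794  44.8043 -48.2148] F [0.832  0.1487 0.9172] open 0.9844670839803019 0.0
[ 0.43 -0.15  0.25] n 5 row [ 0.0104 -0.021  -0.0156]
[0.435 0.    0.25 ] n 6 row [ 0.0056 -0.0238  0.0054]
[0.435 0.13  0.19 ] n 5 row [-0.003  -0.0249  0.0139]
[0.49   0.18   0.0625] n 5 row [-0.0075 -0.0063  0.0278]
```

View pics/w2.png

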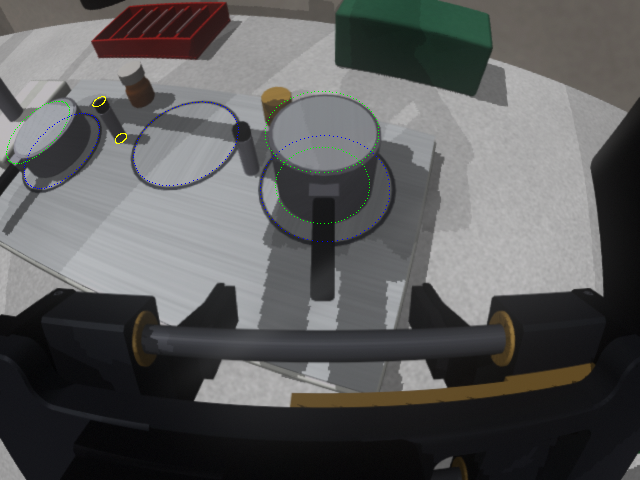

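The overlay shows the pot at (323,180), concentric with its ring and clear of the post. Next is the pan.

Emit:
send_rows --pt "0 0.0065 -0.0131 -0.0098 0" --pt "0 0.0065 -0.0131 -0.0098 0" --pt "0 0.0065 -0.0131 -0.0098 0" --pt "0 0.0065 -0.0131 -0.0098 0" --pt "0 0.0065 -0.0131 -0.0098 0" --pt "0 0.0065 -0.0131 -0.0098 0" --pt "0 0.0065 -0.0131 -0.0098 0" --pt "0 0.0065 -0.0131 -0.0098 0" --pt "0 0.0037 -0.0159 0.0036 0" --pt "0 0.0037 -0.0159 0.0036 0" --pt "0 0.0037 -0.0159 0.0036 0" --pt "0 0.0037 -0.0159 0.0036 0" --pt "0 0.0037 -0.0159 0.0036 0" --pt "0 0.0037 -0.0159 0.0036 0" --pt "0 0.0037 -0.0159 0.0036 0" --pt "0 0.0037 -0.0159 0.0036 0" --pt "0 0.0037 -0.0159 0.0036 0"

```text
time_s: 17.82
position: [0.4348, 0.0017, 0.2493]
tcp_rot: [[0.709, 0.279, 0.647], [0.198, -0.96, 0.197], [0.677, -0.012, -0.736]]
force: [0.6, -0.5, 0.2]
opening: 0.998
grasp_force: 0.0
```

```bash
python3 seg.py "[(.435,.13,.19),(.49,.18,.0625)]" .02
```

```text
t 17.8167 p [0.4348 0.0017 0.2493] lean 42.5844107902591 az 16.952896508949358 yaz -73.7773690649532 yz -0.011712604449612932 J [-38.8664  10.183  136.0675  80.5716  34.5732 -34.9194] F [ 0.5702 -0.5063  0.2127] open 0.9982053623689626 0.0
[0.435 0.13  0.19 ] n 8 row [-0.0018 -0.0153  0.0086]
[0.49   0.18   0.0625] n 8 row [-0.0047 -0.0039  0.0174]
```

```bash
python3 seg.py "[(.46,.15,.20),(.49,.18,.11),(.49,.18,.0625)]" .02
```

```text
t 17.8167 p [0.4348 0.0017 0.2493] lean 42.5844107902591 az 16.952896508949358 yaz -73.7773690649532 yz -0.011712604449612932 J [-38.8664  10.183  136.0675  80.5716  34.5732 -34.9194] F [ 0.5702 -0.5063  0.2127] open 0.9982053623689626 0.0
[0.46 0.15 0.2 ] n 8 row [ 0.0017 -0.0168  0.0102]
[0.49 0.18 0.11] n 5 row [-0.0067 -0.0039  0.0183]
[0.49   0.18   0.0625] n 3 row [-0.0107  0.0002  0.0117]
```

Emit:
send_rows --pt "0 0.0017 -0.0168 0.0102 0" --pt "0 0.0017 -0.0168 0.0102 0" --pt "0 0.0017 -0.0168 0.0102 0" --pt "0 0.0017 -0.0168 0.0102 0" --pt "0 0.0017 -0.0168 0.0102 0" --pt "0 0.0017 -0.0168 0.0102 0" --pt "0 0.0017 -0.0168 0.0102 0" --pt "0 0.0017 -0.0168 0.0102 0" --pt "0 -0.0067 -0.0039 0.0183 0" --pt "0 -0.0067 -0.0039 0.0183 0" --pt "0 -0.0067 -0.0039 0.0183 0" --pt "0 -0.0067 -0.0039 0.0183 0"

```text
time_s: 18.82
position: [0.4839, 0.1733, 0.1268]
tcp_rot: [[0.709, 0.28, 0.647], [0.2, -0.96, 0.197], [0.676, -0.01, -0.737]]
force: [0.3, 0.7, 0.3]
opening: 1.002
grasp_force: 0.0
```

```bash
python3 - <<'E'
from h import *
from seg import segs
segs([(.49,.18,.0625)],.012)
c=calibration("wrist");p,d=capture("wrist");R=np.array(c["rotation"]);T=np.array(c["xyz"])
def proj(P):
    q=(np.array(P)-T)@R;h=np.hypot(q[0],q[1]);th=np.arctan2(h,q[2]);return int(c["cx"]+c["fx"]*th*q[0]/h),int(c["cy"]+c["fy"]*th*q[1]/h)
a=np.linspace(0,6.28,90)
for cx,cy,r,z,col in((.637,.053,.008,.092,(0,255,255)),(.637,.053,.008,.03,(0,255,255)),(.649,-.035,.062,.03,(255,0,0)),(.599,.152,.05,.075,(0,255,0)),(.607,.147,.062,.03,(255,0,0)),(.49,.178,.003,.072,(0,0,255))):
    for t in a: cv2.circle(p,proj((cx+r*np.cos(t),cy+r*np.sin(t),z)),0,col,-1)
cv2.imwrite("pics/w3.png",p)
E
```

```text
t 18.8167 p [0.4839 0.1733 0.1268] lean 42.53257197512224 az 16.90287185807885 yaz -73.74384954692964 yz -0.010354048765251199 J [  0.9683  36.6388 134.6729 160.7436  34.2459 -84.8961] F [0.2647 0.7416 0.2713] open 1.002043108936359 0.0
[0.49   0.18   0.0625] n 6 row [-0.0063 -0.0007  0.0088]
```

View pics/w3.png

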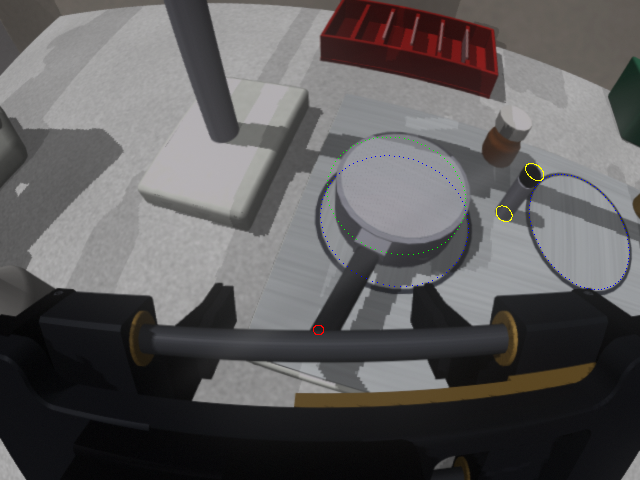

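The pan's handle runs from (375,245) to (325,325), between the open fingers, and the post and rings agree with my estimates. I'll go down astride it, close partway, and swing the handle to the right until it lines up with the tool.

Emit:
send_rows --pt "0 -0.0063 -0.0007 0.0088 0" --pt "0 -0.0063 -0.0007 0.0088 0" --pt "0 -0.0063 -0.0007 0.0088 0" --pt "0 -0.0063 -0.0007 0.0088 0" --pt "0 -0.0063 -0.0007 0.0088 0" --pt "0 -0.0063 -0.0007 0.0088 0" --pt "150 0 0 0 0" --pt "150 0 0 0 0" --pt "150 0 0 0 0" --pt "150 0 0 0 0" --pt "150 0 0 0 0" --pt "150 0 0 0 0"

```text
time_s: 19.87
position: [0.4902, 0.1794, 0.0647]
tcp_rot: [[0.708, 0.279, 0.649], [0.198, -0.96, 0.197], [0.678, -0.011, -0.735]]
force: [-0.0, 0.3, -0.7]
opening: 0.633
grasp_force: 0.0
```

```bash
python3 seg.py "[(.492,.115,.0625)]" .006
```

```text
t 19.8667 p [0.4902 0.1794 0.0647] lean 42.663729375976175 az 16.874460208081736 yaz -73.78809186412386 yz -0.010656300857934604 J [  2.0809  48.4595 134.5732 165.9842  45.6012 -90.1824] F [-0.0374  0.2814 -0.7334] open 0.633153654223105 0.0
[0.492  0.115  0.0625] n 11 row [-0.0012  0.0057 -0.0009]
```

Emit:
send_rows --pt "150 -0.0012 0.0058 -0.001 0" --pt "150 -0.0012 0.0058 -0.001 0" --pt "150 -0.0012 0.0058 -0.001 0" --pt "150 -0.0012 0.0058 -0.001 0" --pt "150 -0.0012 0.0058 -0.001 0" --pt "150 -0.0012 0.0058 -0.001 0" --pt "150 -0.0012 0.0058 -0.001 0" --pt "150 -0.0012 0.0058 -0.001 0" --pt "150 -0.0012 0.0058 -0.001 0" --pt "150 -0.0012 0.0058 -0.001 0"

```text
time_s: 20.7
position: [0.4917, 0.1186, 0.0627]
tcp_rot: [[0.708, 0.279, 0.649], [0.198, -0.96, 0.197], [0.678, -0.011, -0.735]]
force: [-0.4, 0.7, 0.6]
opening: 0.417
grasp_force: 0.3
```

```bash
cat > pan.py <<'E'
from h import *
s=st();p,d=capture("scene");W=cloud("scene",d);w=W.reshape(-1,3);im=p.reshape(-1,3).max(1)
b=(w[:,1]>-.12)&(w[:,1]<.25)&(w[:,0]<.72)
q=w[b&(abs(w[:,2]-.075)<.004)&(w[:,0]>.51)&(im>75)]
m=np.median(q[:,:2],0)
for _ in range(5): q=q[np.linalg.norm(q[:,:2]-m,axis=1)<.056];m=(q[:,:2].max(0)+q[:,:2].min(0))/2
h=cv2.convexHull(q[:,:2].astype(np.float32))[:,0];c=circ(h);print("pan",np.array(c),len(q),"z",np.median(q[:,2]))
k=w[b&(im<60)&(abs(w[:,2]-.071)<.005)];r=np.linalg.norm(k[:,:2]-c[:2],axis=1);k=k[(r>.056)&(r<.085)];print("handle pts",len(k))
if len(k): e=np.array(c[:2])-k[:,:2].mean(0);print("handle az",np.degrees(np.arctan2(e[1],e[0])))
E
python3 pan.py
```

```text
t 20.7 p [0.4917 0.1186 0.0627] lean 42.660696872607744 az 16.85708204485757 yaz -73.80690801268206 yz -0.01067829129143423 J [ -9.6142  50.1545 137.1933 156.5294  49.3256 -93.4079] F [-0.4386  0.7158  0.552 ] open 0.41711940854189733 0.3407233564030321
pan [0.6147 0.1448 0.0496] 1394 z 0.07518396599871646
handle pts 41
handle az 9.21233941362539
```

Emit:
send_rows --pt "150 -0.0012 0.0058 -0.001 0" --pt "150 -0.0012 0.0058 -0.001 0" --pt "150 0.0066 0 0.0061 0" --pt "150 0.0066 0 0.0061 0" --pt "150 0.0066 0 0.0061 0" --pt "150 0.0066 0 0.0061 0" --pt "255 0 0 0 0" --pt "255 0 0 0 0" --pt "255 0 0 0 0" --pt "255 0 0 0 0" --pt "255 0 0 0 0" --pt "255 0 0 0 0" --pt "255 0 0 0 0"

```text
time_s: 21.83
position: [0.5251, 0.1176, 0.0621]
tcp_rot: [[0.71, 0.28, 0.646], [0.199, -0.96, 0.197], [0.676, -0.011, -0.737]]
force: [-2.5, 0.7, 2.8]
opening: 0.181
grasp_force: 30.0
```

```bash
python3 pan.py
```

```text
t 21.8333 p [0.5251 0.1176 0.0621] lean 42.524723580356195 az 16.965683173540473 yaz -73.74410275927778 yz -0.011360417778481853 J [ -8.8166  47.7973 131.9071 154.0765  42.2588 -88.8458] F [-2.4568  0.6773  2.7734] open 0.180755141313867 29.95247516017116
pan [0.6142 0.1432 0.0497] 1383 z 0.07516490844785062
handle pts 55
handle az 17.550857560012822
```

The pan is gripped and aligned. The inner reach limit leaves too little room at the post, though, so I'll regrip 17 mm closer to the pan's wall.

Emit:
send_rows --pt "150 0 0 0 0" --pt "150 0 0 0 0" --pt "150 0 0 0 0" --pt "150 0 0 0 0" --pt "150 0.0062 0 0.0057 0" --pt "150 0.0062 0 0.0057 0" --pt "150 0 0 0 0" --pt "255 0 0 0 0" --pt "255 0 0 0 0" --pt "255 0 0 0 0" --pt "255 0 0 0 0" --pt "255 0 0 0 0" --pt "255 0 0 0 0"

```text
time_s: 22.97
position: [0.5413, 0.122, 0.0617]
tcp_rot: [[0.711, 0.279, 0.646], [0.198, -0.96, 0.197], [0.675, -0.011, -0.738]]
force: [-1.0, 0.6, -1.0]
opening: 0.18
grasp_force: 48.4
```

```bash
python3 pan.py
```

```text
t 22.9667 p [0.5413 0.122  0.0617] lean 42.461527634321214 az 16.92316033723653 yaz -73.79572035711959 yz -0.011480508900091497 J [ -7.6212  47.0454 129.3195 153.6466  39.1785 -86.6363] F [-1.0262  0.5752 -1.0273] open 0.18039943907156994 48.391033545040045
pan [0.6147 0.1417 0.0495] 1391 z 0.07545350614305157
handle pts 75
handle az 17.24624106265136
```

```bash
python3 - <<'E'
from h import *
from seg import segs
p=read_state()['position']
segs([(x-.0734,y-.0197,p[2]) for x,y in((.578,.11),(.567,.06),(.569,.025),(.6,-.02),(.649,-.035))],.007)
E
```

```text
t 23.0167 p [0.5413 0.122  0.0617] lean 42.461170058887646 az 16.924042849130544 yaz -73.79700054803764 yz -0.011514896549520589 J [ -7.6213  47.0462 129.3196 153.6461  39.179  -86.6339] F [-0.6869 -0.0352 -0.9854] open 0.18277921900568894 48.480978341603986
[0.5046 0.0903 0.0617] n 7 row [-0.0046  0.0029 -0.0043]
[0.4936 0.0403 0.0617] n 8 row [-0.0022  0.0056 -0.0021]
[0.4956 0.0053 0.0617] n 6 row [-0.0009  0.0057 -0.0009]
[ 0.5266 -0.0397  0.0617] n 8 row [0.0016 0.0065 0.0014]
[ 0.5756 -0.0547  0.0617] n 8 row [0.004  0.0035 0.0036]
```

Emit:
send_rows --pt "255 -0.0046 0.0029 -0.0043 0" --pt "255 -0.0046 0.0029 -0.0043 0" --pt "255 -0.0046 0.0029 -0.0043 0" --pt "255 -0.0046 0.0029 -0.0043 0" --pt "255 -0.0046 0.0029 -0.0043 0" --pt "255 -0.0046 0.0029 -0.0043 0" --pt "255 -0.0046 0.0029 -0.0043 0" --pt "255 -0.0022 0.0056 -0.0021 0" --pt "255 -0.0022 0.0056 -0.0021 0" --pt "255 -0.0022 0.0056 -0.0021 0" --pt "255 -0.0022 0.0056 -0.0021 0"

```text
time_s: 23.93
position: [0.5004, 0.0645, 0.0624]
tcp_rot: [[0.708, 0.279, 0.648], [0.198, -0.96, 0.196], [0.677, -0.01, -0.736]]
force: [-0.6, 0.1, -4.9]
opening: 0.18
grasp_force: 49.4
```

```bash
python3 pan.py; python3 seg.py "[(.4936,.0403,.0617),(.4956,.0053,.0617),(.5266,-.0397,.0617),(.5756,-.0547,.0617)]" .007 | tail -4
```

```text
t 23.9333 p [0.5004 0.0645 0.0624] lean 42.63825983033848 az 16.84251128561505 yaz -73.80773626917667 yz -0.010449104610122812 J [-19.5366  49.9596 136.7426 147.3694  48.1663 -94.4469] F [-0.6174  0.1394 -4.8868] open 0.1798890060398977 49.4290579137305
pan [0.5738 0.0844 0.0497] 1216 z 0.07595000564325177
handle pts 71
handle az 17.589094636492113
[0.4936 0.0403 0.0617] n 4 row [-0.0024  0.005  -0.0022]
[0.4956 0.0053 0.0617] n 6 row [-0.0009  0.0057 -0.0009]
[ 0.5266 -0.0397  0.0617] n 8 row [0.0016 0.0065 0.0014]
[ 0.5756 -0.0547  0.0617] n 8 row [0.004  0.0035 0.0036]
```

The measured tool height has crept up 0.7 mm and the wrist is carrying about 5 N, so I'll ease down before going on.

Emit:
send_rows --pt "255 -0.0005 0 0.0005 0" --pt "255 -0.0024 0.005 -0.0022 0" --pt "255 -0.0024 0.005 -0.0022 0" --pt "255 -0.0024 0.005 -0.0022 0"

```text
time_s: 24.32
position: [0.495, 0.0482, 0.0617]
tcp_rot: [[0.708, 0.28, 0.648], [0.199, -0.96, 0.198], [0.678, -0.011, -0.735]]
force: [0.6, 1.0, -4.3]
opening: 0.179
grasp_force: 48.9
```

```bash
python3 pan.py; python3 seg.py "[(.4945,.0403,.0617),(.4956,.0053,.0617),(.5266,-.0397,.0617),(.5756,-.0547,.0617)]" .007 | tail -4
```

```text
t 24.3167 p [0.495  0.0482 0.0617] lean 42.66744478991721 az 16.946194328193528 yaz -73.71471218998914 yz -0.010631221532880313 J [-23.0149  50.6107 137.6343 144.9085  49.2165 -96.0881] F [ 0.6323  1.0362 -4.2696] open 0.17901519066980298 48.874750869781565
pan [0.5688 0.0682 0.0499] 1179 z 0.07555635334478228
handle pts 72
handle az 17.851971120043046
[0.4945 0.0403 0.0617] n 1 row [-0.0016  0.0064 -0.0016]
[0.4956 0.0053 0.0617] n 6 row [-0.001   0.0057 -0.001 ]
[ 0.5266 -0.0397  0.0617] n 8 row [0.0016 0.0065 0.0014]
[ 0.5756 -0.0547  0.0617] n 8 row [0.004  0.0035 0.0036]
```

Emit:
send_rows --pt "255 -0.0003 0 0.0003 0" --pt "255 -0.0001 0.0058 -0.0001 0" --pt "255 -0.0011 0.0057 -0.001 0" --pt "255 -0.0011 0.0057 -0.001 0"

```text
time_s: 24.7
position: [0.4971, 0.0312, 0.0614]
tcp_rot: [[0.707, 0.282, 0.649], [0.2, -0.959, 0.199], [0.678, -0.011, -0.735]]
force: [-0.4, 3.3, 1.3]
opening: 0.176
grasp_force: 47.7
```

```bash
python3 pan.py; python3 seg.py "[(.4956,.0053,.0614),(.5266,-.0397,.0614),(.5756,-.0547,.0614)]" .007 | tail -3
```

```text
t 24.7 p [0.4971 0.0312 0.0614] lean 42.72689528334097 az 17.028403402034378 yaz -73.6317482552068 yz -0.010641209666616497 J [-25.9969  50.4347 137.1449 141.8127  48.4899 -96.0042] F [-0.3508  3.2886  1.2596] open 0.17566752403579877 47.65841235572225
pan [0.5708 0.0516 0.0494] 1164 z 0.07569957457346477
handle pts 73
handle az 17.18323319346847
[0.4956 0.0053 0.0614] n 4 row [-0.0015  0.0058 -0.0015]
[ 0.5266 -0.0397  0.0614] n 8 row [0.0016 0.0065 0.0014]
[ 0.5756 -0.0547  0.0614] n 8 row [0.004  0.0035 0.0036]
```

Emit:
send_rows --pt "255 -0.001 0.0058 -0.001 0" --pt "255 -0.001 0.0058 -0.001 0" --pt "255 -0.001 0.0058 -0.001 0" --pt "255 -0.001 0.0058 -0.001 0" --pt "255 0.0015 0.0065 0.0014 0" --pt "255 0.0015 0.0065 0.0014 0" --pt "255 0.0015 0.0065 0.0014 0" --pt "255 0.0015 0.0065 0.0014 0"

```text
time_s: 25.42
position: [0.5115, -0.0143, 0.0612]
tcp_rot: [[0.709, 0.282, 0.647], [0.199, -0.959, 0.2], [0.677, -0.013, -0.736]]
force: [-4.9, 6.7, 7.7]
opening: 0.18
grasp_force: 45.8
```

```bash
python3 pan.py; python3 seg.py "[(.5266,-.0397,.0614),(.5756,-.0547,.0614)]" .007 | tail -2
```

```text
t 25.4167 p [ 0.5115 -0.0143  0.0612] lean 42.5953318087014 az 17.208598479536054 yaz -73.60774285968373 yz -0.013097855251541198 J [-32.2637  48.6434 133.6037 132.3137  44.0823 -91.3464] F [-4.8633  6.6502  7.7276] open 0.18013597245010785 45.84770594461219
pan [0.5852 0.0068 0.0496] 1197 z 0.07578075247390037
handle pts 65
handle az 17.1980853639791
[ 0.5266 -0.0397  0.0614] n 4 row [0.0013 0.0066 0.001 ]
[ 0.5756 -0.0547  0.0614] n 8 row [0.004  0.0035 0.0036]
```

Emit:
send_rows --pt "255 0.0016 0.0065 0.0009 0" --pt "255 0.0014 0.0065 0.0011 0" --pt "255 0.0013 0.0065 0.0011 0" --pt "255 0.0013 0.0065 0.0011 0" --pt "255 0.004 0.0035 0.0036 0" --pt "255 0.004 0.0035 0.0036 0" --pt "255 0.004 0.0035 0.0036 0" --pt "255 0.004 0.0035 0.0036 0"

```text
time_s: 26.13
position: [0.5494, -0.0455, 0.0615]
tcp_rot: [[0.711, 0.278, 0.646], [0.197, -0.96, 0.198], [0.675, -0.013, -0.738]]
force: [-9.9, 1.5, 9.3]
opening: 0.18
grasp_force: 46.9
```

```bash
python3 pan.py; python3 seg.py "[(.5756,-.0547,.0614)]" .007 | tail -1
```

```text
t 26.1333 p [ 0.5494 -0.0455  0.0615] lean 42.477210996727685 az 17.00727384524254 yaz -73.82942193570182 yz -0.013368920842518756 J [-33.1247  46.5305 126.8126 123.6077  38.4865 -80.6459] F [-9.8579  1.46    9.3063] open 0.17989796313199913 46.9381158330566
pan [ 0.6226 -0.0249  0.0498] 1318 z 0.07548746355247438
handle pts 78
handle az 16.72758753831954
[ 0.5756 -0.0547  0.0614] n 4 row [0.0039 0.0036 0.0036]
```

Emit:
send_rows --pt "255 0.0043 0.0043 0.0037 0" --pt "255 0.0043 0.0043 0.0037 0" --pt "255 0.0043 0.0043 0.0037 0" --pt "255 0.0043 0.0043 0.0037 0" --pt "255 0 0 0 0" --pt "255 0 0 0 0" --pt "255 0 0 0 0"

```text
time_s: 26.77
position: [0.5785, -0.0579, 0.0615]
tcp_rot: [[0.709, 0.276, 0.649], [0.196, -0.961, 0.194], [0.677, -0.01, -0.736]]
force: [-1.7, -2.0, 1.0]
opening: 0.178
grasp_force: 47.1
```

```bash
python3 pan.py
```

```text
t 26.7667 p [ 0.5785 -0.0579  0.0615] lean 42.620549428021896 az 16.645521118571903 yaz -73.98347792224568 yz -0.010101435069593292 J [-32.2487  45.9961 122.3348 119.3706  35.8367 -74.0571] F [-1.7396 -1.9612  1.018 ] open 0.17822606999161056 47.06925551912718
pan [ 0.6511 -0.0378  0.0499] 1442 z 0.07565649169101801
handle pts 89
handle az 16.69344371143974
```

The pan is 3–4 mm off the ring's centre, with 12 mm allowed. Releasing and backing off.

Emit:
send_rows --pt "0 0 0 0 0" --pt "0 0 0 0 0" --pt "0 0 0 0 0" --pt "0 0 0 0 0" --pt "0 0 0 0 0" --pt "0 0 0 0 0" --pt "0 0 0 -0.015 0" --pt "0 0 0 -0.0166 0" --pt "0 0 0 -0.0166 0" --pt "0 0 0 -0.0166 0" --pt "0 0 0 -0.0166 0" --pt "0 0 0 -0.0166 0" --pt "0 0 0 0 0" --pt "0 0 0 0 0"

```text
time_s: 27.98
position: [0.515, -0.0761, 0.1344]
tcp_rot: [[0.708, 0.278, 0.649], [0.199, -0.96, 0.195], [0.678, -0.009, -0.735]]
force: [-0.5, 1.0, 0.4]
opening: 0.994
grasp_force: 0.0
```

```bash
python3 pan.py; python3 - <<'E'
from h import *
c=calibration("wrist");p,d=capture("wrist");R=np.array(c["rotation"]);T=np.array(c["xyz"])
def proj(P):
    q=(np.array(P)-T)@R;h=np.hypot(q[0],q[1]);th=np.arctan2(h,q[2]);return int(c["cx"]+c["fx"]*th*q[0]/h),int(c["cy"]+c["fy"]*th*q[1]/h)
for cx,cy,r,z,col in((.651,-.038,.05,.03,(0,255,0)),(.6304,-.2013,.045,.03,(0,255,0))):
    for t in np.linspace(0,6.28,90): cv2.circle(p,proj((cx+r*np.cos(t),cy+r*np.sin(t),z)),0,col,-1)
cv2.imwrite("pics/w4.png",p)
E
```

```text
t 27.9833 p [ 0.515  -0.0761  0.1344] lean 42.69187585985297 az 16.746950477662846 yaz -73.83565604228292 yz -0.009379887835562475 J [-40.6122  34.8757 129.2117 104.7375  36.1848 -66.1877] F [-0.4747  1.0136  0.3551] open 0.9944987823173568 0.0
pan [ 0.6527 -0.0398  0.0499] 1442 z 0.07510129670328908
handle pts 42
handle az 17.84334480765515
```

View pics/w4.png

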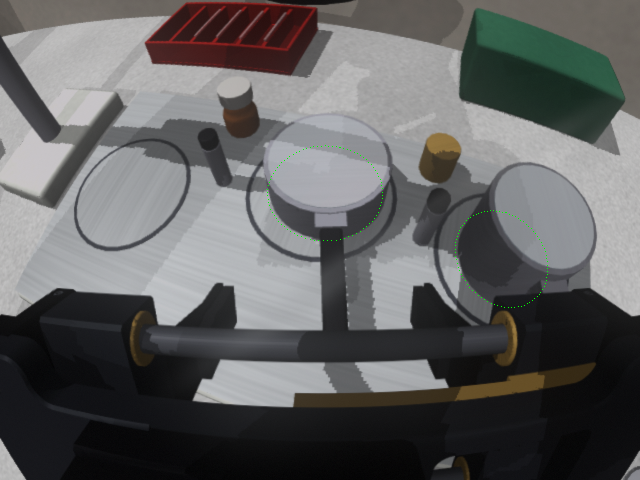

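```bash
python3 - <<'E'
from h import *
p,d=capture("scene");W=cloud("scene",d);w=W[220:320,150:330].reshape(-1,3)
q=w[(abs(w[:,2]-.105)<.004)&(w[:,1]<-.14)&(w[:,0]<.69)&(w[:,0]>.575)];h=cv2.convexHull(q[:,:2].astype(np.float32))[:,0];print("pot",circ(h),len(q),np.median(q[:,2]))
s=cv2.imread("pics/scene0.png");df=cv2.absdiff(s,p).max(2)
for n,(a,b,c2,e) in dict(jar=(328,295,352,330),weight=(226,290,250,316),box=(435,215,490,250),beaker=(145,200,178,238),timer=(210,198,246,220)).items(): print(n,np.median(df[b:e,a:c2]))
cv2.imwrite("pics/s3.png",cv2.resize(p[215:345,145:435],None,fx=2.6,fy=2.6))
E
```

```text
pot (np.float64(0.6305496897307236), np.float64(-0.20152253115347102), np.float64(0.045048834919436724)) 1035 0.10509179171664018
jar 7.0
weight 5.0
box 5.0
beaker 6.0
timer 32.0
```

View pics/s3.png

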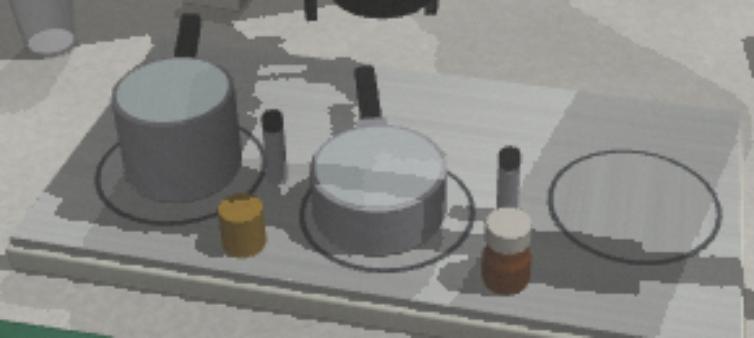

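The pot stands at crop (177,150) and the pan at (378,190). Both bases are inside their rings, and the jar, weight and posts haven't moved. Nothing is being touched, so I'll hand in.

```bash
python3 -c "
from rig import *
print(hand_in())"
```

```text
the job is handed in; nothing more can be done
None
```

The job is handed in after about 28 s: the deep pot stands in the right waiting ring within about 1 mm of centre and the shallow pan in the viewing ring about 6 mm off centre, both bases inside their rings; beside its post the pan's grip briefly took about 5 N and it may have risen up to about 0.5 mm before I eased it down.

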